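# Check the balance with the tallest weight

## Robot

A 6-joint arm with a two-finger parallel gripper is mounted at the origin on the work surface. World frame = base frame: x ahead of the robot, y to its left, z up, the work surface at z = 0. Lengths are in m, angles in rad, forces in N, time in s.
With the tool pointing down it reaches from about 0.35 to 0.975 m from the base axis. Payload 4.9 kg.
Tool frame: the origin (TCP) lies at the very end of the fingers, on their centre line; the grasp point (between the pads) lies 19 mm behind it (manip.grasp_offset is the distance from the TCP to the grasp point, in m); z points along the fingers, y is the line along which they close (so a half turn about z gives the same grasp; the last joint's range is limited). The gripper opens to 85 mm and grips with 20 to 120 N. Pads are 22 mm wide; open, the fingers measure 114 mm over their backs; the gripper's body (76 mm by 85 mm) begins 54 mm behind the grasp point. The pads swing forward as they close: fully open they stand 13 mm farther back than shut.
Start: joints at [-1.221, 0.053, 1.613, -0, 1.476, -0.119], TCP at [0.282, -0.558, 0.193] pointing down, gripper open.
Joint ranges: [-3.01, 3.01], [-1.01, 2.22], [0.06, 2.58], [-1.02, 4.17], [0.09, 2.62], [-3.14, 3.14]. Speed limits (rad/s): [2.57, 2.57, 3.14, 3.14, 3.14, 3.14].

## Interface

Orientations are given as a unit quaternion [w, x, y, z].
In Python, from plant import manip, eyes, job_done, models gives the robot as it stands.
- The arm moves only by the tool servo_tool, never from a script. Its argument "motion" is one flat list of numbers, 5 for each row, row after row: the opening, from -1 (shut) to 1 (fully open), then the shift along the tool's x, y, z normalised to -1 to 1, where 1 is 120 mm, then the turn about the tool's z normalised to -1 to 1, where 1 is 45 degrees. A call has 1 to 5 rows; each row is the pose to reach, as a shift and turn from the pose commanded when the call began, along the tool's axes at that moment; what a row does not reach only later rows make up. A row lasts 1/8 s, in which the tool goes at most 62.5 mm and 10.7 degrees, less where a joint would pass 70% of its speed; a pose out of reach is approached as far as the arm can. A call with a number of a shift or a turn outside -1 to 1 is refused whole. A call with a gripper value outside its range is refused whole. The fingers move at their own pace and stop on an object; the grip force is fixed at half the most. Time passes only in rows, so rows that repeat a pose let the fingers close. It gives the time, the measured TCP pose, the force, the opening and the grip force at its end, in the units of the state.
- manip.state(): the state, without advancing time (a new reading comes with each control period).
- eyes.grab_frame(name): name is "scene" or "top" or "wrist"; returns (picture, depth): 400x640x3 uint8, red, green, blue; 400x640 float32, m along the optical axis (not along the pixel's ray), 0 where there is no reading.
- eyes.camera_params(name): a dict with "fov_y" (degrees; the focal length in pixels is half the picture's height over the tangent of half this angle, whatever the lens; pixels are square), "cx", "cy" (the principal point, pixels), "pose" (4x4, takes a point from camera to world coordinates); the wrist camera has in their place "T_tool_cam" (4x4, takes a point from camera to tool coordinates, whose origin is the TCP and whose axes are the flange's). Camera axes: x right, y up, looking along -z (the intrinsics and any distortion apply to the point x, -y, -z); pixel columns grow to the right and rows downward; lengths in m; the calibration is good to about 2 mm. A picture is of the moment at which its call begins: read the wrist's pose just before it. camera_params takes no time and is no camera call.
- job_done(): hands the job in; it is judged then, once.
Trained networks look in the newest picture that a camera, given by its name, has taken for a name from the list of things; names that differ only in an ending like _2 or _b are one class to them, and where a whole thing is asked for, a point or a joint stands for the part that bears it (a point fixed in the world has none). Each returns a list of dicts, best first, with "p" (0 to 1); they miss things now and then, are a little off and sometimes report something else, mostly with a low value. They report only what shows in the picture. A call takes as long as a camera call. They do not tell look-alikes from the thing itself.
- models.regions_of(camera, label): "mask" (400x640 bool, what is visible of it) and "pixel" ([column, row] in pixels, amid what is visible of it).
The state is a dict: "time": time; "joint_pos": joint angles; "joint_vel": joint speeds; "joint_efforts": joint torques, N m; "tool_pos": TCP position; "tool_rot": TCP orientation; "contact_force": force on the tool from outside, world axes, zero at the start; "ft_torque": the same for the moment, N m; "gripper_width": opening from 0.0 (shut) to 1.0 (fully open); "grasp_force": force on a finger pad.
Only numpy, scipy, OpenCV 4.12 (cv2) and the standard library are available. Lean on these libraries where they do the work, as an engineer would, in place of code of your own. Each camera call takes 0.05 s, during which the arm holds its last target. There are 200 camera calls.

## Task

Check the bench balance: take the tallest of the three steel check weights by its knob, ease it out of its snug cutout in the case with small wiggles and stand it upright in the middle of the balance pan, setting it down gently. Leave the other two weights seated in the case.

Things in the scene. Friction and masses are not known exactly. Their poses are not given: they have to be found in the camera images.
- weight_tall: Plain steel check weight: round body 32 mm across and 70 mm tall, a 14 mm neck 12 mm long on it, then a round grip knob 22 mm across and 24 mm tall; 106 mm tall in all, about 500 g. Origin: centre of its underside; z points up through the knob. The one to move. It starts upright in one of the case's three cutouts, about 69 mm of it standing out; knob middle 94 mm above the origin.
- weight_mid: Plain steel check weight: round body 32 mm across and 52 mm tall, a 14 mm neck 12 mm long on it, then a round grip knob 22 mm across and 24 mm tall; 88 mm tall in all, about 380 g. Origin: centre of its underside; z points up through the knob. Stays in its cutout.
- weight_short: Plain steel check weight: round body 32 mm across and 36 mm tall, a 14 mm neck 12 mm long on it, then a round grip knob 22 mm across and 24 mm tall; 72 mm tall in all, about 270 g. Origin: centre of its underside; z points up through the knob. Stays in its cutout.
- case: Open black weight case filled with dark foam, fixed to the table: 110 mm (x) by 250 mm (y), 45 mm high; its lid lies open flat beyond its +x side (up to 165 mm from the origin, 18 mm high). Three cutouts in a row at y = -68, 0 and +68 mm, floors 8 mm above the table; which weight stands in which varies. Origin: centre of its underside.
- cutout_mid (a point): Mouth centre of the case's middle cutout, 45 mm up, axes as the case. In each cutout (37 mm deep) two springy foam cheeks press the weight from -x and +x and give up to 5 mm; across y it has 1 mm of play each side. Pulling out takes 6 to 14 N besides the weight's own. Grip with the fingers on the -x and +x sides, clear of the neighbours.
- balance: White bench balance, 200 x 170 mm, 50 mm high, fixed to the table, sloping display on its -x side; its round pan lies 28 mm to +x of its middle. Origin: centre of its underside.
- pan_centre (a point): Centre of the top face of the balance's round steel pan, 116 mm across and level, 66 mm above the table.
Not all that is in view belongs to the job. Leave any green or purple look-alike of the weight_tall alone.

How it is judged:
By the outcome, as a careful person would: the job done as asked, in the order asked, and still so for the second after the job is handed in, with the robot touching nothing.
It also fails if it takes over 45 s, if anything falls off the work surface, if the arm or the gripper's body presses on something with over 40 N, if the wrist force passes 120 N, or if a joint passes its speed limit or range.

## Working session

There is one attempt and no reset: what is moved stays moved. The work goes in short steps, Python scripts to look and compute and a tool call to move; the robot and the scene stay as the last step left them, time stands still between calls to the robot, and variables do not carry over. Pictures are saved under pics/ and viewed, at most 10 in all, crops included, and the job is handed in when it is done.

Besides the shell and the picture viewer there is one more tool, called after "Emit:" by a JSON object that holds its "api" and its "payload". servo_tool: Moves the arm, as the interface text tells. Its arguments: {"type":"object","properties":{"motion":{"type":"array","items":{"type":"number","minimum":-1,"maximum":1}}},"required":["motion"]}

```bash
mkdir -p pics; cat > h.py <<'E'
import numpy as np, cv2
from plant import manip, eyes, job_done, models
def cloud(name,d,T=None):
    p=eyes.camera_params(name); f=200/np.tan(np.radians(p["fov_y"])/2)
    v,u=np.mgrid[0:400,0:640]
    P=np.stack([(u-p["cx"])*d/f,-(v-p["cy"])*d/f,-d,np.ones_like(d)],-1)
    return P@(p["pose"] if T is None else T@p["T_tool_cam"]).T
def save(n,im): cv2.imwrite(n,cv2.cvtColor(im,cv2.COLOR_RGB2BGR))
E
python3 - <<'E'
from h import *
s=manip.state(); print(s); 
for c in("scene","top"):
    im,d=eyes.grab_frame(c); save(f"pics/{c}.png",im); W=cloud(c,d); np.save(f"{c}.npy",W)
    p=eyes.camera_params(c); print(c,{k:p[k] for k in p if k!="pose"},np.round(p["pose"],3).tolist())
    for l in("weight_tall","weight_mid","weight_short","case","balance"):
        for r in models.regions_of(c,l)[:5]:
            m=r["mask"]&(d>0); Q=W[m]
            if len(Q): t=Q[Q[:,2]>np.percentile(Q[:,2],90)-.006]; print(l,round(r["p"],2),np.round(r["pixel"]),m.sum(),np.round(Q[:,:3].min(0),3),np.round(Q[:,:3].max(0),3),"top",np.round(np.median(t,0)[:3],3))
E
```

```text
{'time': 0.0, 'joint_pos': array([-1.22098389e+00,  5.33654722e-02,  1.61424884e+00,  3.74767735e-05,
        1.47604069e+00, -1.19040276e-01]), 'joint_vel': array([ 0.00013304, -0.00070031,  0.00072552, -0.00050298,  0.00098979,
        0.00037124]), 'joint_efforts': array([ 3.06512802e-04, -3.93675399e+01, -3.70180643e+01, -2.05190081e-04,
        6.79917153e-03,  4.75839613e-06]), 'tool_pos': array([ 0.28216389, -0.55690486,  0.19138475]), 'tool_rot': array([-1.02646750e-03,  9.72647649e-01,  2.32283204e-01, -1.00191160e-04]), 'contact_force': array([ 0.24491969, -0.19569345,  0.38161777]), 'ft_torque': array([ 0.02839074,  0.01324194, -0.05676804]), 'grasp_force': 0.0, 'gripper_width': 1.000792293135989}
scene {'fov_y': 43.62279822098296, 'cx': 316.13918252481966, 'cy': 199.016321794608} [[-0.444, -0.695, 0.565, 1.006], [0.896, -0.346, 0.278, 0.26], [0.002, 0.63, 0.776, 0.831], [0.0, 0.0, 0.0, 1.0]]
weight_tall 0.95 [321. 215.] 608 [ 0.396 -0.035 -0.005] [0.48  0.022 0.109] top [0.464 0.007 0.104]
weight_tall 0.83 [288. 280.] 624 [ 0.572 -0.017 -0.003] [0.641 0.028 0.108] top [0.
[... 1293 characters left out ...]
.155 0.105]
weight_tall 0.77 [252. 186.] 335 [0.508 0.11  0.008] [0.549 0.146 0.118] top [0.523 0.124 0.113]
weight_tall 0.56 [312. 147.] 431 [ 0.606 -0.004 -0.004] [0.679 0.031 0.11 ] top [0.621 0.011 0.105]
weight_tall 0.56 [234. 284.] 373 [ 0.317  0.131 -0.004] [0.356 0.181 0.11 ] top [0.333 0.146 0.105]
weight_mid 0.77 [185. 184.] 286 [0.51  0.245 0.027] [0.541 0.279 0.098] top [0.525 0.26  0.095]
weight_short 0.54 [222. 187.] 244 [0.509 0.178 0.033] [0.542 0.21  0.084] top [0.524 0.193 0.079]
case 0.96 [226. 166.] 11871 [ 0.463  0.064 -0.008] [0.704 0.339 0.118] top [0.52  0.192 0.044]
balance 0.75 [402. 214.] 8673 [ 0.393 -0.264 -0.002] [ 0.601 -0.081  0.071] top [ 0.525 -0.17   0.066]
```

View pics/scene.png

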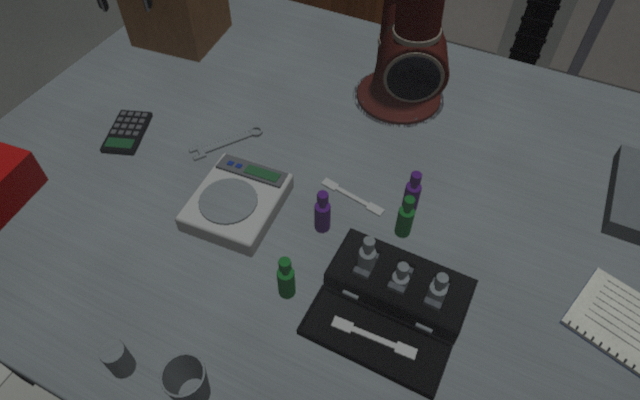

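```bash
python3 - <<'E'
from h import *
im=cv2.imread("pics/scene.png"); a=cv2.resize(im[180:340,320:480],(560,560),interpolation=cv2.INTER_CUBIC); cv2.imwrite("pics/crop.png",a)
from scipy.optimize import least_squares
for c in("scene","top"):
    W=np.load(c+".npy")[...,:3]
    def reg(x0,x1,y0,y1,z0,z1): 
        return W[(W[...,0]>x0)&(W[...,0]<x1)&(W[...,1]>y0)&(W[...,1]<y1)&(W[...,2]>z0)&(W[...,2]<z1)]
    for n,b in dict(tall=(.5,.56,.1,.155,.108,.122),short=(.5,.56,.17,.22,.07,.09),mid=(.5,.56,.24,.29,.088,.105),pan=(.4,.62,-.28,-.05,.062,.075)).items():
        Q=reg(*b); (cc,cr)=cv2.minEnclosingCircle(Q[:,:2].astype(np.float32)); print(c,n,len(Q),Q.mean(0).round(4),"circle",np.round(cc,4),round(cr,4))
    Q=reg(.42,.7,.05,.34,.038,.05); print("case rim",cv2.minAreaRect(Q[:,:2].astype(np.float32)))
E
```

```text
scene tall 115 [0.5278 0.1267 0.1124] circle [0.5268 0.1266] 0.0114
scene short 133 [0.5294 0.1945 0.0775] circle [0.5279 0.1939] 0.0117
scene mid 135 [0.5303 0.2622 0.0942] circle [0.5292 0.2611] 0.0118
scene pan 2077 [ 0.5308 -0.1678  0.0649] circle [ 0.5297 -0.1693] 0.0592
case rim ((0.5265798568725586, 0.19406414031982422), (0.2531391382217407, 0.12057089805603027), 89.02877044677734)
top tall 107 [0.5232 0.1249 0.1132] circle [0.5237 0.1248] 0.011
top short 107 [0.5241 0.1924 0.0784] circle [0.5246 0.1931] 0.0114
top mid 105 [0.5255 0.2604 0.0946] circle [0.5259 0.2608] 0.0109
top pan 2611 [ 0.5252 -0.1702  0.0656] circle [ 0.5261 -0.17  ] 0.0581
case rim ((0.524239182472229, 0.1936078667640686), (0.2540755867958069, 0.12042827159166336), 89.34683227539062)
```

View pics/crop.png

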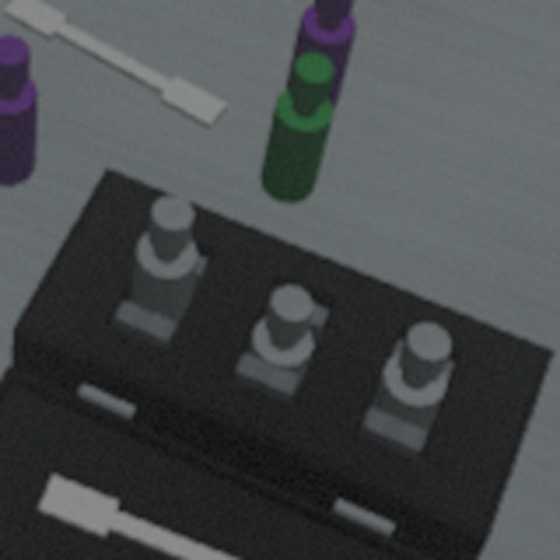

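The first view shows these candidates for the tall weight:
- steel (369,255)
- purple (321,215) and (414,190)
- green (405,219) and (287,280)

The steel ones at (402,275) and (438,288) are the short and mid weights. I choose the steel weight at (369,255). In the crop it's the plain grey one at the left end of the case, standing highest, with its top at 0.113 m where 0.114 m is expected. Pan radius and case size also match.

Emit:
{"api": "servo_tool", "payload": {"motion": [1,0.3,-0.28,0,0,1,0.65,-0.62,0,0,1,1,-0.95,0,0]}}

```text
time: 0.98
tool_pos: [0.3383, -0.4002, 0.1927]
tool_rot: [0.0, 0.973, 0.232, 0.0]
contact_force: [1.0, 0.6, 0.4]
gripper_width: 1.0
grasp_force: 0.0
```

Emit:
{"api": "servo_tool", "payload": {"motion": [1,0.34,-0.32,0,0,1,0.68,-0.64,0,0,1,1,-0.95,0,0]}}

```text
time: 1.35
tool_pos: [0.3939, -0.244, 0.1929]
tool_rot: [0.0, 0.973, 0.232, 0.0]
contact_force: [0.4, -0.4, 0.4]
gripper_width: 1.0
grasp_force: 0.0
```

Emit:
{"api": "servo_tool", "payload": {"motion": [1,0.34,-0.32,0,0,1,0.68,-0.64,0,0,1,1,-0.95,0,0]}}

```text
time: 1.72
tool_pos: [0.4495, -0.088, 0.193]
tool_rot: [0.0, 0.973, 0.232, 0.001]
contact_force: [0.1, 0.4, -0.5]
gripper_width: 0.998
grasp_force: 0.0
```

Emit:
{"api": "servo_tool", "payload": {"motion": [1,0.34,-0.32,0,-0.2,1,0.68,-0.64,0,-0.4,1,1,-0.95,0,-0.6,1,1,-0.95,0,-0.8,1,1,-0.95,0,-1]}}

```text
time: 2.35
tool_pos: [0.5046, 0.0671, 0.1926]
tool_rot: [-0.0, 0.808, 0.59, -0.0]
contact_force: [0.4, 0.5, -0.2]
gripper_width: 1.004
grasp_force: 0.0
```

```bash
cat >> h.py <<'E'
from scipy.spatial.transform import Rotation as R
def Rt(s): q=s["tool_rot"]; return R.from_quat([q[1],q[2],q[3],q[0]]).as_matrix()
def go(tx):
    s=manip.state(); M=Rt(s); d=M.T@(np.array(tx)-s["tool_pos"])
    print("t",s["time"],"pos",s["tool_pos"].round(4),"tool y",M[:,1].round(3),"z",M[:,2].round(3)); print("shift norm",(d/.12).round(3),"turn for y->+x norm",-np.degrees(np.arctan2(-M[1,1],M[0,1]))/45)
    print("F",s["contact_force"].round(2),"w",s["gripper_width"],"g",s["grasp_force"])
E
python3 -c "
from h import *
go([.5255,.126,.19])"
```

```text
t 2.35 pos [0.5046 0.0671 0.1926] tool y [ 0.953 -0.304 -0.   ] z [-0. -0. -1.]
shift norm [0.52  0.016 0.022] turn for y->+x norm -0.393929123586074
F [ 0.44  0.51 -0.22] w 1.003741329456468 g 0.0
```

Emit:
{"api": "servo_tool", "payload": {"motion": [1,0.26,0.01,0,-0.2,1,0.52,0.016,0,-0.39,1,0.52,0.016,0,-0.39]}}

```text
time: 2.72
tool_pos: [0.526, 0.1261, 0.1926]
tool_rot: [-0.0, 0.71, 0.704, 0.0]
contact_force: [0.0, 0.0, -1.3]
gripper_width: 1.0
grasp_force: 0.0
```

```bash
python3 - <<'E'
from h import *
go([.5255,.126,.083])
s=manip.state(); im,d=eyes.grab_frame("wrist"); save("pics/wrist1.png",im)
T=np.eye(4);T[:3,:3]=Rt(s);T[:3,3]=s["tool_pos"]
W=cloud("wrist",d,T)[...,:3]
for n,(y0,y1,z0,z1) in dict(tall=(.095,.16,.106,.122),short=(.17,.22,.07,.09),mid=(.24,.29,.088,.105)).items():
    Q=W[(abs(W[...,0]-.525)<.03)&(W[...,1]>y0)&(W[...,1]<y1)&(W[...,2]>z0)&(W[...,2]<z1)&(d>0)]
    if len(Q)>5: print(n,len(Q),Q.mean(0).round(4),cv2.minEnclosingCircle(Q[:,:2].astype(np.float32)))
E
```

```text
t 2.725 pos [0.526  0.1261 0.1926] tool y [ 1.    -0.008 -0.   ] z [-0.  0. -1.]
shift norm [-0.001 -0.004  0.914] turn for y->+x norm -0.010557141412516177
F [ 0.03  0.05 -1.25] w 0.9997825622394503 g 0.0
tall 510 [0.5233 0.1271 0.1144] ((0.5231989622116089, 0.12592008709907532), 0.01101435162127018)
short 465 [0.5243 0.1938 0.0808] ((0.5241268873214722, 0.19368259608745575), 0.01092879381030798)
mid 693 [0.5253 0.2609 0.0965] ((0.5252817273139954, 0.261515349149704), 0.011091482825577259)
```

View pics/wrist1.png

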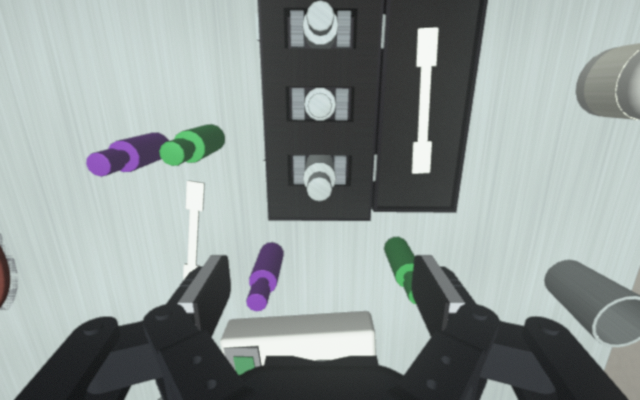

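The wrist view shows the tall weight at (319,185), between the fingers' sides in x. The wrist measurement puts it at (0.5235, 0.126), agreeing with the other cameras. Descending now.

Emit:
{"api": "servo_tool", "payload": {"motion": [1,0,-0.015,0.3,0,1,0,-0.015,0.6,0,1,0,-0.015,0.8,0,1,0,-0.015,0.91,0,1,0,-0.015,0.91,0]}}

```text
time: 3.4
tool_pos: [0.5234, 0.1243, 0.0827]
tool_rot: [-0.0, 0.711, 0.703, -0.001]
contact_force: [-0.3, 0.6, -0.1]
gripper_width: 1.001
grasp_force: 0.0
```

Emit:
{"api": "servo_tool", "payload": {"motion": [-1,0,0,0,0,-1,0,0,0,0,-1,0,0,0,0,-1,0,0,0,0,-1,0,0,0,0]}}

```text
time: 4.03
tool_pos: [0.524, 0.1249, 0.0835]
tool_rot: [0.0, 0.711, 0.703, 0.0]
contact_force: [-0.4, 0.1, 0.5]
gripper_width: 0.003
grasp_force: 0.0
```

Emit:
{"api": "servo_tool", "payload": {"motion": [-1,0,0,0,0,-1,0,0,0,0]}}

```text
time: 4.28
tool_pos: [0.524, 0.1248, 0.0833]
tool_rot: [-0.0, 0.711, 0.703, -0.0]
contact_force: [0.2, -0.6, -0.9]
gripper_width: -0.0
grasp_force: 0.0
```

```bash
python3 - <<'E'
from h import *
print(np.round(eyes.camera_params("wrist")["T_tool_cam"],3))
a,_=eyes.grab_frame("scene"); b,d=eyes.grab_frame("wrist")
A=cv2.resize(a[160:340,270:490],(640,520),interpolation=cv2.INTER_CUBIC)
save("pics/s2.png",A); save("pics/w2.png",b)
E
```

```text
[[ 0.001  0.951  0.311  0.078]
 [ 1.    -0.001  0.    -0.001]
 [ 0.     0.311 -0.951 -0.182]
 [ 0.     0.     0.     1.   ]]
```

View pics/s2.png

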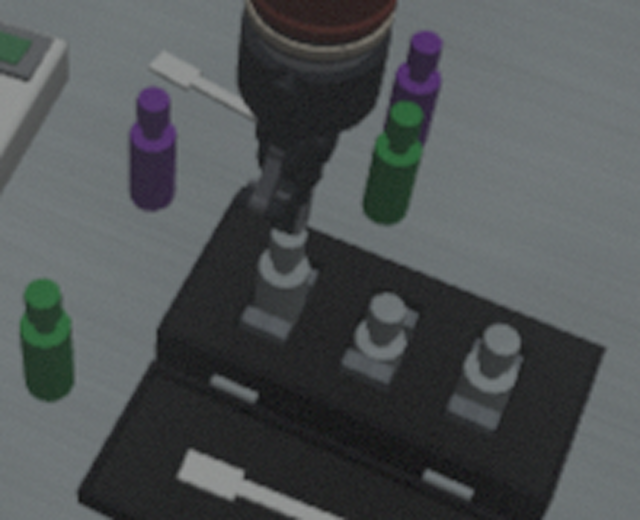

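View pics/w2.png

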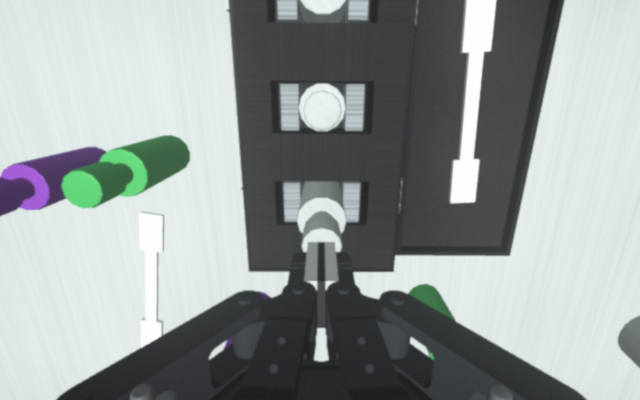

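Both pictures show the shut fingers just on the -y side of the knob: wrist fingertips near (322,262), knob top near (322,240). So the grasp missed. I'll measure fingers against knob.

```bash
python3 - <<'E'
from h import *
s=manip.state(); T=np.eye(4);T[:3,:3]=Rt(s);T[:3,3]=s["tool_pos"]; print(s["tool_pos"],s["tool_rot"])
p=eyes.camera_params("wrist"); print(p["fov_y"],p["cx"],p["cy"])
_,d=eyes.grab_frame("wrist"); W=cloud("wrist",d,T)[...,:3]
for v in range(180,345,8): print(v,W[v,322].round(4), W[v,310].round(4))
for c in("scene","top"):
    im,d2=eyes.grab_frame(c); V=cloud(c,d2)[...,:3]
    for l in ("weight_tall","weight_short"):
      for r in models.regions_of(c,l)[:5]:
        m=r["mask"]&(d2>0)
        print(c,l,r["p"],np.median(V[m],0).round(3),V[m].max(0).round(3))
    m=(abs(V[...,0]-.524)<.04)&(abs(V[...,1]-.115)<.05)&(d2>0)
    for z in (.085,.095,.105,.115,.125,.135,.15):
        Q=V[m&(abs(V[...,2]-z)<.005)]; 
        if len(Q): print(c,z,len(Q),Q.min(0).round(3),Q.max(0).round(3),Q.mean(0).round(3))
E
```

```text
[0.52399533 0.12483613 0.08336067] [-2.52921627e-05  7.10744190e-01  7.03450563e-01 -3.98381684e-05]
64.62995340682875 320.84192607783746 195.75531338225878
180 [0.5243 0.143  0.0451] [0.5157 0.1437 0.0474]
188 [0.5242 0.1415 0.0603] [0.5158 0.1393 0.0527]
196 [0.5241 0.1411 0.0764] [0.5164 0.1397 0.0718]
204 [0.5241 0.1365 0.0784] [0.5166 0.1367 0.0788]
212 [0.5241 0.1325 0.082 ] [0.5165 0.1316 0.0795]
220 [0.524  0.1368 0.1053] [0.5172 0.1349 0.1006]
228 [0.524  0.1362 0.1148] [0.5176 0.135  0.1121]
236 [0.5239 0.1318 0.1152] [0.5176 0.1315 0.1144]
244 [0.5239 0.1341 0.1288] [0.5182 0.1346 0.1297]
252 [0.5239 0.1345 0.1376] [0.5185 0.1348 0.138 ]
260 [0.5239 0.1347 0.1452] [0.5187 0.135  0.1457]
268 [0.5239 0.1348 0.1519] [0.5189 0.1341 0.1507]
276 [0.5238 0.1347 0.1576] [0.5191 0.135  0.158 ]
284 [0.5238 0.1334 0.1611] [0.5193 0.1352 0.1637]
292 [0.5238 0.1289 0.1598] [0.5195 0.1357 0.1694]
300 [0.5237 0.126  0.1609] [0.5197 0.1361 0.1746]
308 [0.5237 0.122  0.1605] [0.5198 0.1355 0.178 ]
316 [0.5237 0.1181 0.1604] [0.5199 0.1354 0.1818]
324 [0.5237 0.1145 0.1608] [0.52   0.1337 0
[... 444 characters left out ...]
ight_short 0.79 [0.533 0.194 0.056] [0.544 0.209 0.083]
scene 0.085 13 [0.525 0.121 0.08 ] [0.533 0.134 0.087] [0.531 0.128 0.082]
scene 0.095 30 [0.526 0.119 0.09 ] [0.537 0.137 0.1  ] [0.534 0.128 0.095]
scene 0.105 44 [0.527 0.118 0.1  ] [0.538 0.137 0.11 ] [0.534 0.128 0.105]
scene 0.115 60 [0.52  0.117 0.11 ] [0.538 0.137 0.116] [0.531 0.128 0.113]
scene 0.125 13 [0.52  0.114 0.122] [0.538 0.135 0.13 ] [0.532 0.129 0.127]
scene 0.135 36 [0.523 0.118 0.131] [0.54  0.135 0.14 ] [0.535 0.129 0.135]
scene 0.15 9 [0.521 0.133 0.145] [0.533 0.135 0.155] [0.529 0.134 0.149]
top weight_tall 0.69 [0.614 0.01  0.068] [0.676 0.031 0.109]
top weight_tall 0.64 [0.452 0.003 0.07 ] [0.494 0.02  0.109]
```

Fingers and knob line up in x and y, but the fingertips show at about z 0.12, above the knob top. That doesn't fit a TCP of 0.083. I'll lift 50 mm and measure the fingertips in the clear.

Emit:
{"api": "servo_tool", "payload": {"motion": [-1,0,0,-0.2,0,-1,0,0,-0.4,0,-1,0,0,-0.4,0]}}

```text
time: 5.1
tool_pos: [0.5258, 0.125, 0.1338]
tool_rot: [0.002, 0.711, 0.703, 0.002]
contact_force: [0.1, 0.0, -0.2]
gripper_width: -0.0
grasp_force: 0.0
```

```bash
cat > m.py <<'E'
from h import *
s=manip.state(); T=np.eye(4);T[:3,:3]=Rt(s);T[:3,3]=s["tool_pos"]; print(s["tool_pos"],s["gripper_width"])
_,d=eyes.grab_frame("wrist"); W=cloud("wrist",d,T)[...,:3]
for c,V,dd in (("wrist",W,d),("scene",)+(lambda a:(cloud("scene",a[1])[...,:3],a[1]))(eyes.grab_frame("scene")),("top",)+(lambda a:(cloud("top",a[1])[...,:3],a[1]))(eyes.grab_frame("top"))):
    m=(abs(V[...,0]-s["tool_pos"][0])<.06)&(abs(V[...,1]-s["tool_pos"][1])<.022)&(dd>0)
    for z in np.arange(.105,.2,.008):
        Q=V[m&(abs(V[...,2]-z)<.004)]
        if len(Q)>2: print(c,round(z,3),len(Q),Q.min(0).round(3),Q.max(0).round(3))
E
python3 m.py
```

```text
[0.52575135 0.12504137 0.13380448] -0.0003083971223592253
wrist 0.105 91 [0.512 0.126 0.101] [0.534 0.137 0.109]
wrist 0.113 780 [0.513 0.115 0.109] [0.534 0.137 0.117]
wrist 0.177 102 [0.512 0.13  0.177] [0.536 0.135 0.181]
wrist 0.185 460 [0.511 0.13  0.181] [0.538 0.136 0.189]
wrist 0.193 544 [0.511 0.13  0.189] [0.538 0.136 0.197]
scene 0.105 30 [0.529 0.118 0.101] [0.537 0.137 0.109]
scene 0.113 111 [0.515 0.116 0.109] [0.537 0.137 0.116]
scene 0.169 3 [0.532 0.132 0.171] [0.533 0.134 0.173]
scene 0.177 28 [0.52  0.114 0.174] [0.54  0.135 0.181]
scene 0.185 36 [0.522 0.117 0.181] [0.54  0.135 0.189]
scene 0.193 22 [0.52  0.117 0.189] [0.541 0.135 0.197]
```

Emit:
{"api": "servo_tool", "payload": {"motion": [1,0,0,0,0,1,0,0,0,0,1,0,0,0,0,1,0,0,0,0]}}

```text
time: 5.75
tool_pos: [0.524, 0.1248, 0.1313]
tool_rot: [-0.0, 0.711, 0.703, -0.0]
contact_force: [-0.1, -0.2, 0.2]
gripper_width: 0.843
grasp_force: 0.0
```

```bash
python3 m.py; python3 -c "
from h import *
print(manip.grasp_offset, [a for a in dir(manip) if a[0]!='_'])
im,_=eyes.grab_frame('wrist'); save('pics/w3.png',im)"
```

```text
[0.52399617 0.12482215 0.13129406] 0.8425283755770814
wrist 0.105 104 [0.513 0.127 0.101] [0.534 0.137 0.109]
wrist 0.113 786 [0.512 0.116 0.109] [0.534 0.137 0.117]
wrist 0.177 57 [0.487 0.113 0.179] [0.559 0.132 0.181]
wrist 0.185 603 [0.474 0.112 0.181] [0.572 0.136 0.189]
wrist 0.193 964 [0.473 0.112 0.189] [0.573 0.136 0.197]
scene 0.105 33 [0.527 0.116 0.101] [0.538 0.137 0.109]
scene 0.113 101 [0.516 0.117 0.109] [0.538 0.137 0.116]
scene 0.177 4 [0.484 0.126 0.179] [0.485 0.131 0.181]
scene 0.185 32 [0.484 0.114 0.181] [0.578 0.136 0.189]
scene 0.193 60 [0.48  0.114 0.189] [0.579 0.136 0.197]
0.0187 ['IKError', 'grasp_offset', 'state']
```

View pics/w3.png

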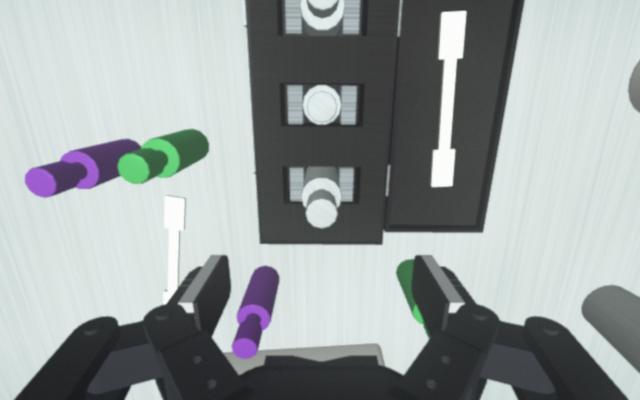

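The picture confirms the fingers are straight above the knob at (322,205). Depth from two cameras puts the tips about 42 mm behind the reported TCP, so I need a TCP of about 0.044. I'll descend in stages and watch the force.

Emit:
{"api": "servo_tool", "payload": {"motion": [1,0.01,0,0.2,0,1,0.01,0,0.4,0,1,0.01,0,0.5,0,1,0.01,0,0.6,0,1,0.01,0,0.6,0]}}

```text
time: 6.58
tool_pos: [0.5235, 0.126, 0.0587]
tool_rot: [-0.0, 0.711, 0.703, -0.001]
contact_force: [-0.8, -0.3, -0.2]
gripper_width: 0.999
grasp_force: 0.0
```

```bash
sed -i 's/arange(.105,.2,.008)/arange(.076,.2,.008)/' m.py; python3 m.py
```

```text
[0.52353268 0.12598028 0.05870724] 0.9986140451666293
wrist 0.076 1264 [0.507 0.117 0.072] [0.539 0.142 0.08 ]
wrist 0.084 102 [0.508 0.121 0.08 ] [0.537 0.141 0.086]
wrist 0.092 102 [0.513 0.126 0.091] [0.534 0.137 0.096]
wrist 0.1 290 [0.512 0.125 0.096] [0.534 0.137 0.104]
wrist 0.108 354 [0.48  0.116 0.104] [0.566 0.137 0.112]
wrist 0.116 2229 [0.468 0.113 0.112] [0.578 0.137 0.12 ]
wrist 0.124 1095 [0.467 0.113 0.12 ] [0.579 0.137 0.128]
wrist 0.132 1307 [0.466 0.113 0.128] [0.579 0.137 0.136]
wrist 0.14 1543 [0.466 0.114 0.136] [0.579 0.137 0.144]
wrist 0.148 1351 [0.467 0.119 0.144] [0.579 0.138 0.152]
wrist 0.156 1544 [0.464 0.112 0.152] [0.583 0.14  0.16 ]
wrist 0.164 5070 [0.464 0.112 0.16 ] [0.584 0.141 0.168]
wrist 0.172 3190 [0.474 0.115 0.168] [0.584 0.143 0.176]
wrist 0.18 8373 [0.464 0.125 0.176] [0.584 0.144 0.184]
wrist 0.188 4480 [0.464 0.134 0.184] [0.584 0.145 0.192]
wrist 0.196 70 [0.505 0.144 0.192] [0.541 0.146 0.193]
scene 0.076 79 [0.516 0.125 0.072] [0.541 0.142 0.08 ]
scene 0.084 7 [0.528 0.127 0.08 ] [0.533 0.133 0.085]
scene 0.092 11 [0.527 0.128 0.092] [0.536 0.137 0.095]
scene 0.1 18 [0.528 0.128 0.096] [0.537 0.137 0.103]
scene 0.108 32 [0.483 0.115 0.105] [0.575 0.137 0.112]
scene 0.116 40 [0.478 0.114 0.112] [0.581 0.136 0.12 ]
scene 0.124 38 [0.478 0.119 0.12 ] [0.583 0.137 0.128]
scene 0.132 24 [0.48  0.119 0.128] [0.583 0.137 0.135]
scene 0.14 8 [0.569 0.133 0.136] [0.576 0.136 0.143]
scene 0.156 11 [0.569 0.135 0.153] [0.582 0.138 0.16 ]
scene 0.164 16 [0.564 0.133 0.16 ] [0.58  0.137 0.167]
scene 0.172 33 [0.556 0.13  0.168] [0.575 0.142 0.176]
scene 0.18 50 [0.548 0.108 0.176] [0.569 0.142 0.184]
scene 0.188 48 [0.539 0.108 0.184] [0.561 0.145 0.192]
scene 0.196 56 [0.537 0.106 0.192] [0.583 0.145 0.2  ]
```

Emit:
{"api": "servo_tool", "payload": {"motion": [1,0,0,0.06,0,1,0,0,0.115,0,1,0,0,0.115,0,-1,0,0,0.115,0,-1,0,0,0.115,0]}}

```text
time: 7.35
tool_pos: [0.5242, 0.1261, 0.0458]
tool_rot: [0.0, 0.711, 0.703, 0.0]
contact_force: [-0.5, -0.3, 0.6]
gripper_width: 0.605
grasp_force: 0.0
```

Emit:
{"api": "servo_tool", "payload": {"motion": [-1,0,0,0,0,-1,0,0,0,0,-1,0,0,0,0,-1,0,0,0,0]}}

```text
time: 7.85
tool_pos: [0.5245, 0.126, 0.046]
tool_rot: [0.0, 0.711, 0.703, 0.0]
contact_force: [0.4, -0.2, 1.5]
gripper_width: 0.239
grasp_force: 58.6
```

Gripped: 58.6 N at about the knob's width. Now ease it out with small wiggles.

Emit:
{"api": "servo_tool", "payload": {"motion": [-1,0,0.012,-0.03,0,-1,0,-0.012,-0.06,0,-1,0,0.012,-0.09,0,-1,0,-0.012,-0.12,0,-1,0,0,-0.14,0]}}

```text
time: 8.48
tool_pos: [0.5232, 0.1259, 0.0619]
tool_rot: [-0.001, 0.711, 0.703, -0.001]
contact_force: [2.3, -0.6, -16.6]
gripper_width: 0.235
grasp_force: 59.5
```

Emit:
{"api": "servo_tool", "payload": {"motion": [-1,0,0.012,-0.03,0,-1,0,-0.012,-0.06,0,-1,0,0.012,-0.09,0,-1,0,-0.012,-0.12,0,-1,0,0,-0.14,0]}}

```text
time: 9.1
tool_pos: [0.5239, 0.1261, 0.0796]
tool_rot: [-0.0, 0.711, 0.703, 0.0]
contact_force: [0.8, -0.3, -16.3]
gripper_width: 0.234
grasp_force: 59.6
```

Emit:
{"api": "servo_tool", "payload": {"motion": [-1,0,0.012,-0.03,0,-1,0,-0.012,-0.06,0,-1,0,0.008,-0.09,0,-1,0,0,-0.12,0,-1,0,0,-0.15,0]}}

```text
time: 9.72
tool_pos: [0.5242, 0.1261, 0.0978]
tool_rot: [0.0, 0.711, 0.703, 0.0]
contact_force: [-0.4, -0.6, -5.5]
gripper_width: 0.236
grasp_force: 60.8
```

Emit:
{"api": "servo_tool", "payload": {"motion": [-1,0,0,-0.1,0,-1,0,0,-0.25,0,-1,0,0,-0.45,0,-1,0,0,-0.65,0,-1,0,0,-0.65,0]}}

```text
time: 10.35
tool_pos: [0.5263, 0.1263, 0.1793]
tool_rot: [0.002, 0.711, 0.703, 0.003]
contact_force: [-0.1, -0.1, -5.3]
gripper_width: 0.24
grasp_force: 60.9
```

```bash
cat > q.py <<'E'
from h import *
s=manip.state(); T=np.eye(4);T[:3,:3]=Rt(s);T[:3,3]=s["tool_pos"]; print(s["tool_pos"].round(4),s["contact_force"].round(1))
im,d=eyes.grab_frame("wrist"); W=cloud("wrist",d,T)[...,:3]; save("pics/w4.png",im)
a,da=eyes.grab_frame("scene"); V=cloud("scene",da)[...,:3]; save("pics/s4.png",a[100:340,150:520])
tp=s["tool_pos"]
for c,V,dd in(("wrist",W,d),("scene",V,da)):
    for z in np.arange(.03,.24,.01):
        Q=V[(np.hypot(V[...,0]-tp[0],V[...,1]-tp[1])<.03)&(abs(V[...,2]-z)<.005)&(dd>0)]
        if len(Q)>3: print(c,round(z,3),len(Q),Q.min(0).round(3),Q.max(0).round(3))
E
python3 q.py
```

```text
[0.5263 0.1263 0.1793] [-0.1 -0.1 -5.3]
wrist 0.03 56 [0.504 0.108 0.025] [0.55  0.141 0.035]
wrist 0.04 627 [0.498 0.105 0.035] [0.551 0.156 0.045]
wrist 0.05 678 [0.499 0.103 0.045] [0.55  0.156 0.048]
wrist 0.14 18 [0.512 0.133 0.143] [0.538 0.142 0.145]
wrist 0.15 160 [0.51  0.126 0.145] [0.541 0.142 0.155]
wrist 0.16 180 [0.51  0.127 0.155] [0.541 0.142 0.165]
wrist 0.17 211 [0.51  0.126 0.165] [0.541 0.142 0.175]
wrist 0.18 237 [0.51  0.127 0.175] [0.54  0.142 0.185]
wrist 0.19 283 [0.509 0.126 0.185] [0.54  0.142 0.195]
wrist 0.2 328 [0.51  0.129 0.195] [0.54  0.142 0.205]
wrist 0.21 1233 [0.51  0.124 0.205] [0.541 0.142 0.215]
wrist 0.22 127 [0.509 0.128 0.215] [0.542 0.137 0.225]
wrist 0.23 926 [0.502 0.129 0.225] [0.549 0.137 0.235]
scene 0.03 87 [0.507 0.109 0.025] [0.552 0.141 0.035]
scene 0.04 447 [0.5   0.097 0.035] [0.553 0.156 0.045]
scene 0.05 65 [0.506 0.097 0.045] [0.551 0.154 0.047]
scene 0.14 33 [0.527 0.115 0.138] [0.544 0.142 0.145]
scene 0.15 72 [0.524 0.114 0.145] [0.543 0.142 0.155]
scene 0.16 72 [0.523 0.111 0.155] [0.544 0.142 0.165]
scene 0.17 66 [0.525 0.113 0.165] [0.544 0.142 0.175]
scene 0.18 73 [0.523 0.11  0.175] [0.543 0.142 0.185]
scene 0.19 74 [0.524 0.114 0.185] [0.544 0.142 0.195]
scene 0.2 79 [0.523 0.112 0.195] [0.544 0.142 0.205]
scene 0.21 83 [0.516 0.115 0.205] [0.543 0.142 0.211]
scene 0.22 34 [0.513 0.114 0.215] [0.549 0.137 0.225]
scene 0.23 79 [0.512 0.114 0.225] [0.552 0.137 0.235]
```

View pics/s4.png

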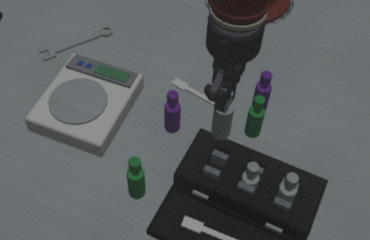

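The picture shows the tall weight hanging clear above its empty cutout at (222,122). The other two are still seated at (252,175) and (289,185). Its body spans z 0.141–0.211 and is upright, so the underside is 38 mm below the reported TCP. Carrying it to the pan.

Emit:
{"api": "servo_tool", "payload": {"motion": [-1,-0.15,0,0,0,-1,-0.4,0.01,0,0,-1,-0.7,0.01,0,0,-1,-1,0.01,0,0]}}

```text
time: 10.95
tool_pos: [0.5229, 0.0042, 0.1737]
tool_rot: [-0.001, 0.711, 0.703, -0.001]
contact_force: [-0.2, -0.1, -4.6]
gripper_width: 0.239
grasp_force: 60.8
```

Emit:
{"api": "servo_tool", "payload": {"motion": [-1,-0.3,0,0,0,-1,-0.6,0.01,0,0,-1,-0.85,0.01,0,0,-1,-1,0.01,0,0]}}

```text
time: 11.45
tool_pos: [0.5229, -0.1158, 0.1739]
tool_rot: [-0.001, 0.711, 0.703, -0.001]
contact_force: [-0.0, -0.5, -5.4]
gripper_width: 0.237
grasp_force: 60.8
```

Emit:
{"api": "servo_tool", "payload": {"motion": [-1,-0.15,0,0,0,-1,-0.3,0.01,0,0,-1,-0.4,0.02,0,0,-1,-0.46,0.02,0,0,-1,-0.46,0.02,0,0]}}

```text
time: 12.08
tool_pos: [0.5259, -0.1693, 0.1752]
tool_rot: [-0.0, 0.711, 0.703, 0.0]
contact_force: [-0.3, 0.1, -5.1]
gripper_width: 0.238
grasp_force: 60.8
```

```bash
python3 - <<'E'
from h import *
go([.5265,-.1695,.108])
s=manip.state(); T=np.eye(4);T[:3,:3]=Rt(s);T[:3,3]=s["tool_pos"]; tp=s["tool_pos"]
_,d=eyes.grab_frame("wrist"); W=cloud("wrist",d,T)[...,:3]
_,d2=eyes.grab_frame("top"); V=cloud("top",d2)[...,:3]
_,d3=eyes.grab_frame("scene"); U=cloud("scene",d3)[...,:3]
for c,Z,dd in(("wrist",W,d),("top",V,d2),("scene",U,d3)):
    pan=Z[(np.hypot(Z[...,0]-.527,Z[...,1]+.17)<.075)&(abs(Z[...,2]-.066)<.005)&(dd>0)]
    e=cv2.minEnclosingCircle(pan[:,:2].astype(np.float32)) if len(pan) else 0
    print(c,"pan",len(pan),np.median(pan[:,2]),e)
    Q=Z[(np.hypot(Z[...,0]-tp[0],Z[...,1]-tp[1])<.03)&(Z[...,2]>.1)&(Z[...,2]<.205)&(dd>0)]
    if len(Q): print("  body",Q.min(0).round(4),Q.max(0).round(4))
E
```

```text
t 12.075 pos [ 0.5259 -0.1693  0.1752] tool y [ 1.    -0.011 -0.   ] z [-0.  0. -1.]
shift norm [-0.002  0.005  0.56 ] turn for y->+x norm -0.013410737601729507
F [-0.3   0.14 -5.1 ] w 0.23794791326367243 g 60.79123377799988
wrist pan 9083 0.06702169091879923 ((0.5253670811653137, -0.16981352865695953), 0.057863686233758926)
  body [ 0.5088 -0.1696  0.1391] [ 0.5407 -0.1534  0.205 ]
top pan 0 nan 0
scene pan 2116 0.06480263525347224 ((0.5284831523895264, -0.16882739961147308), 0.059041548520326614)
  body [ 0.5134 -0.1823  0.1367] [ 0.5451 -0.1513  0.2049]
  return _methods._mean(a, axis=axis, dtype=dtype,
  ret = ret.dtype.type(ret / rcount)
```

Weight and pan centre agree within about 1 mm in two cameras. Lowering.

Emit:
{"api": "servo_tool", "payload": {"motion": [-1,0,0,0.15,0,-1,0,0,0.3,0,-1,0,0,0.42,0,-1,0,0,0.5,0,-1,0,0,0.53,0]}}

```text
time: 12.85
tool_pos: [0.5254, -0.169, 0.1105]
tool_rot: [-0.001, 0.711, 0.703, -0.0]
contact_force: [-0.8, 0.5, -4.6]
gripper_width: 0.239
grasp_force: 60.7
```

Emit:
{"api": "servo_tool", "payload": {"motion": [-1,0,0,0.005,0,-1,0,0,0.01,0,-1,0,0,0.015,0,-1,0,0,0.02,0,-1,0,0,0.025,0]}}

```text
time: 13.48
tool_pos: [0.5258, -0.1692, 0.1087]
tool_rot: [0.0, 0.711, 0.703, 0.0]
contact_force: [0.1, -0.3, -5.6]
gripper_width: 0.236
grasp_force: 60.7
```

Emit:
{"api": "servo_tool", "payload": {"motion": [-1,0,0,0.005,0,-1,0,0,0.01,0,-1,0,0,0.015,0]}}

```text
time: 13.85
tool_pos: [0.5257, -0.1692, 0.1067]
tool_rot: [-0.0, 0.711, 0.703, -0.0]
contact_force: [0.1, 0.1, -5.7]
gripper_width: 0.235
grasp_force: 60.7
```

Emit:
{"api": "servo_tool", "payload": {"motion": [-1,0,0,0.005,0,-1,0,0,0.01,0,-1,0,0,0.01,0]}}

```text
time: 14.22
tool_pos: [0.5257, -0.1692, 0.1055]
tool_rot: [-0.0, 0.711, 0.703, -0.0]
contact_force: [-0.8, 0.0, -4.7]
gripper_width: 0.237
grasp_force: 60.7
```

Emit:
{"api": "servo_tool", "payload": {"motion": [-1,0,0,0.005,0,-1,0,0,0.008,0,-1,0,0,0.008,0]}}

```text
time: 14.6
tool_pos: [0.5258, -0.1692, 0.1046]
tool_rot: [-0.0, 0.711, 0.703, -0.0]
contact_force: [-0.7, -0.2, -4.2]
gripper_width: 0.237
grasp_force: 60.7
```

Emit:
{"api": "servo_tool", "payload": {"motion": [-1,0,0,0.004,0,-1,0,0,0.008,0,-1,0,0,0.008,0]}}

```text
time: 14.98
tool_pos: [0.5259, -0.1693, 0.1041]
tool_rot: [0.0, 0.711, 0.703, -0.0]
contact_force: [-1.1, 0.1, -1.9]
gripper_width: 0.235
grasp_force: 61.0
```

Emit:
{"api": "servo_tool", "payload": {"motion": [-1,0,0,0.004,0,-1,0,0,0.004,0]}}

```text
time: 15.22
tool_pos: [0.526, -0.1694, 0.1041]
tool_rot: [0.0, 0.711, 0.703, -0.0]
contact_force: [-2.4, 0.7, 2.0]
gripper_width: 0.24
grasp_force: 61.5
```

It's resting on the pan (force sign reversed). Release and retreat.

Emit:
{"api": "servo_tool", "payload": {"motion": [0,0,0,0,0,0,0,0,0,0,1,0,0,0,0,1,0,0,0,0,1,0,0,0,0]}}

```text
time: 15.85
tool_pos: [0.5258, -0.1692, 0.1032]
tool_rot: [0.0, 0.711, 0.703, 0.0]
contact_force: [0.1, -1.4, -0.6]
gripper_width: 0.997
grasp_force: 0.0
```

Emit:
{"api": "servo_tool", "payload": {"motion": [1,0,0,-0.1,0,1,0,0,-0.3,0,1,0,0,-0.6,0,1,0,0,-0.9,0,1,0,0,-0.9,0]}}

```text
time: 16.48
tool_pos: [0.5281, -0.1703, 0.2165]
tool_rot: [0.004, 0.711, 0.703, 0.001]
contact_force: [1.3, -0.1, -0.2]
gripper_width: 0.998
grasp_force: 0.0
```

```bash
python3 - <<'E'
from h import *
s=manip.state(); T=np.eye(4);T[:3,:3]=Rt(s);T[:3,3]=s["tool_pos"]; print(s["tool_pos"],s["contact_force"].round(1))
b,d=eyes.grab_frame("wrist"); W=cloud("wrist",d,T)[...,:3]
a,d3=eyes.grab_frame("scene"); U=cloud("scene",d3)[...,:3]
save("pics/end.png",np.vstack([a[100:340,120:520],b[::2,::2][:, :320].copy().repeat(1,0) if 0 else cv2.resize(b,(400,250))]))
for c,Z,dd in(("wrist",W,d),("scene",U,d3)):
    for z in(.08,.1,.12,.13,.16,.17):
        Q=Z[(np.hypot(Z[...,0]-.526,Z[...,1]+.17)<.03)&(abs(Z[...,2]-z)<.005)&(dd>0)]
        if len(Q): print(c,z,Q.min(0).round(3),Q.max(0).round(3))
E
```

```text
[ 0.52808809 -0.17026026  0.21651077] [ 1.3 -0.1 -0.2]
wrist 0.08 [ 0.509 -0.169  0.076] [ 0.54  -0.154  0.085]
wrist 0.1 [ 0.509 -0.169  0.095] [ 0.54  -0.154  0.105]
wrist 0.12 [ 0.511 -0.163  0.115] [ 0.539 -0.154  0.125]
wrist 0.13 [ 0.511 -0.163  0.125] [ 0.54  -0.154  0.135]
wrist 0.16 [ 0.514 -0.17   0.155] [ 0.536 -0.159  0.165]
wrist 0.17 [ 0.514 -0.18   0.165] [ 0.536 -0.159  0.175]
scene 0.08 [ 0.518 -0.182  0.075] [ 0.545 -0.152  0.085]
scene 0.1 [ 0.519 -0.178  0.095] [ 0.545 -0.152  0.105]
scene 0.12 [ 0.522 -0.181  0.115] [ 0.545 -0.153  0.125]
scene 0.13 [ 0.513 -0.185  0.125] [ 0.544 -0.152  0.135]
scene 0.16 [ 0.522 -0.176  0.155] [ 0.54  -0.157  0.165]
scene 0.17 [ 0.517 -0.179  0.165] [ 0.539 -0.158  0.173]
```

View pics/end.png

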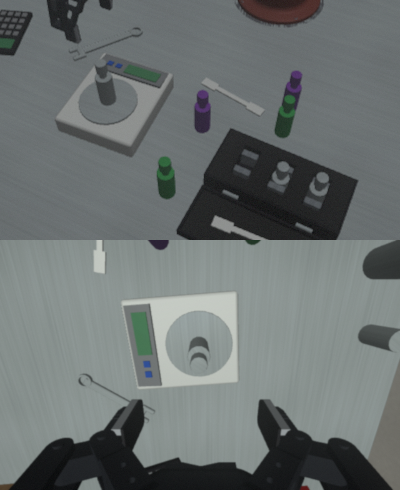

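The weight stands upright in the middle of the pan: base about (105,98) in the upper view, (200,345) in the wrist view. The other two are seated in the case at (282,178) and (319,188), and the gripper is clear.

```bash
python3 -c "
from plant import job_done
print(job_done())"
```

```text
the job is handed in; nothing more can be done
None
```

The tall steel weight stands upright within about 1 mm of the pan centre, the other two weights are still seated in the case, and the job is handed in after about 17 s; the first grasp closed on air just above the knob and was redone lower.

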